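# Fit the circuit breakers on the rail in order of size

## Task

Fit the four circuit breakers on the plate's rail in order of width, the widest at the end where the black supply terminals are and the narrowest at the other end, each seated upright and square over the rail. Finish with the orange end bracket pushed along the rail so that it holds the whole row together against the fixed grey bracket with no gaps.

Things in the scene. Friction and masses are not known exactly. Their poses are not given: they have to be found in the camera images.
- breaker_4: four-pole breaker, 4 toggles, light grey, loose, standing toggles up. 72 mm wide (its y), 320 g. Origin: underside centre. Case 85 mm along x, to z 44 mm; on it a centred nose 45 mm along x, z 44 to 68: grip it there, across x; toggles to z 78. Below, a channel along y for the rail: 10 mm deep, 38 mm wide, flared to 48 at its mouth. A half turn does not matter.
- breaker_3: three-pole breaker, 3 toggles, light grey, loose, standing toggles up. 54 mm wide (its y), 240 g. Origin: underside centre. Case 85 mm along x, to z 44 mm; on it a centred nose 45 mm along x, z 44 to 68: grip it there, across x; toggles to z 78. Below, a channel along y for the rail: 10 mm deep, 38 mm wide, flared to 48 at its mouth. A half turn does not matter.
- breaker_2: two-pole breaker, 2 toggles, light grey, loose, standing toggles up. 36 mm wide (its y), 160 g. Origin: underside centre. Case 85 mm along x, to z 44 mm; on it a centred nose 45 mm along x, z 44 to 68: grip it there, across x; toggles to z 78. Below, a channel along y for the rail: 10 mm deep, 38 mm wide, flared to 48 at its mouth. A half turn does not matter.
- breaker_1: single-pole breaker, 1 toggle, light grey, loose, standing toggles up. 18 mm wide (its y), 80 g. Origin: underside centre. Case 85 mm along x, to z 44 mm; on it a centred nose 45 mm along x, z 44 to 68: grip it there, across x; toggles to z 78. Below, a channel along y for the rail: 10 mm deep, 38 mm wide, flared to 48 at its mouth. A half turn does not matter.
- rail_plate: fixed slate-grey steel plate 133 x 300 mm with a 35 mm wide top-hat rail along y (y -158 to +128 mm), top 18 mm above the bench. Origin: on the rail's centre line, bench height; +x to the far side. Breakers sit over the rail, y along it, origin 8 mm above the bench. Fixed dark grey end bracket, 12 mm thick, 68 mm high, inner face at y = +105 mm; row starts there.
- end_clamp (a joint): travel (m) of the orange end bracket along the rail, growing towards the grey one (plate +y); at 0 its inner face is at plate y = -125 mm. 12 mm thick, 56 mm across the rail, top at 68 mm. Takes 3 N, with loose breakers to push about 10 N; stays where left. Push its outer face with closed fingers. Reads 0.051 at the tight row of four (179 mm).
- clamp_face (a point): middle of the orange bracket's inner face (the one towards the breakers), 45 mm above the bench; the outer face lies 12 mm further out
- supply_terminals: supply terminals: black four-way screw terminal block, 34 x 66 x 28 mm, fixed at one far corner of the plate (plate x = 64, y = +95 or -125 mm); the rail end it stands at is the supply end, and may be either. Origin under its centre, on the plate
- earth_bar: earth bar: brass bar with six screws on two green feet, 20 x 66 x 24 mm, fixed at the other far corner of the plate. Origin under its centre, on the plate

How it is judged:
At the end, for the whole second after the job is handed in: All breakers on the rail (centred within 4 mm, seated within 2.5 mm, upright within 0.08 rad, square within 0.12 rad), at rest, widest to narrowest from the supply end, each within 8 mm of its place in a tight row at the grey bracket; orange bracket pushed up to the row: joint 0.045 to 0.0555 (x of breaker_4 in the frame of rail_plate between -0.004 and 0.004 m and z of breaker_4 in the frame of rail_plate between 0.0055 and 0.0105 m and angle between each of breaker_4, breaker_3, breaker_2, breaker_1's own z axis and vertical below 0.08 rad and angle between the y axis of each of breaker_4, breaker_3, breaker_2, breaker_1 and the y axis of rail_plate, either way round below 0.12 rad and linear speed of each of breaker_4, breaker_3, breaker_2, breaker_1 below 0.01 m/s and x of breaker_3 in the frame of rail_plate between -0.004 and 0.004 m and z of breaker_3 in the frame of rail_plate between 0.0055 and 0.0105 m and x of breaker_2 in the frame of rail_plate between -0.004 and 0.004 m and z of breaker_2 in the frame of rail_plate between 0.0055 and 0.0105 m and x of breaker_1 in the frame of rail_plate between -0.004 and 0.004 m and z of breaker_1 in the frame of rail_plate between 0.0055 and 0.0105 m and value of joint end_clamp between 0.045 and 0.0555 m and ((y of supply_terminals in the frame of rail_plate above 0 m and y of breaker_4 in the frame of rail_plate between 0.061 and 0.077 m and y of breaker_3 in the frame of rail_plate between -0.002 and 0.014 m and y of breaker_2 in the frame of rail_plate between -0.047 and -0.031 m and y of breaker_1 in the frame of rail_plate between -0.074 and -0.058 m) or (y of supply_terminals in the frame of rail_plate below 0 m and y of breaker_1 in the frame of rail_plate between 0.088 and 0.104 m and y of breaker_2 in the frame of rail_plate between 0.061 and 0.077 m and y of breaker_3 in the frame of rail_plate between 0.016 and 0.032 m and y of breaker_4 in the frame of rail_plate between -0.047 and -0.031 m))); the robot touches nothing.
It also fails if it takes over 120 s, if anything falls off the work surface, if the arm or the gripper's body presses on something with over 40 N, if the wrist force passes 120 N, or if a joint passes its speed limit or range.

## Robot

A 7-joint arm with a two-finger parallel gripper is mounted at the origin on a cart in front of the work surface, level with it; the furniture and walls round the work are solid. World frame = base frame: x ahead of the robot, y to its left, z up, the work surface at z = 0. Lengths are in m, angles in rad, forces in N, time in s.
With the tool pointing down it reaches from about 0.4 to 0.85 m from the base axis. Payload 10.4 kg.
Tool frame: the origin (TCP) lies at the very end of the fingers, on their centre line; the grasp point (between the pads) lies 19 mm behind it; z points along the fingers, y is the line along which they close (so a half turn about z gives the same grasp; the last joint's range is limited). The gripper opens to 85 mm and grips with 20 to 120 N. Pads are 22 mm wide; open, the fingers measure 114 mm over their backs; the gripper's body (76 mm by 85 mm) begins 54 mm behind the grasp point. The pads swing forward as they close: fully open they stand 13 mm farther back than shut.
Start: joints at [-1.304, 0.332, -0.065, 1.46, 0.022, 1.35, -0.088], TCP at [0.179, 0.599, 0.231] pointing down, gripper open.
Joint ranges: [-2.6, 2.6], [-0.5, 2.12], [-1.47, 1.34], [0.16, 2.42], [-1.27, 4.41], [0.06, 2.06], [-2.6, 2.6]. Speed limits (rad/s): [2.22, 2.22, 2.79, 2.79, 3.14, 3.14, 3.14].

## Interface

Orientations are given as a unit quaternion [x, y, z, w].
In Python, from workcell import manip, optics gives the robot as it stands.
- The arm moves only by the tool jog_arm, never from a script. Its arguments are lists of equal length, an entry for each row: "dr": the turn, a rotation vector about the tool's x, y, z normalised to -1 to 1, where 1 is 4 degrees, a list of three; "translation": the shift along the tool's x, y, z normalised to -1 to 1, where 1 is 0.025 m, a list of three; "jaw": the opening, from 0 (shut) to 1 (fully open). A call has 1 to 10 rows; each row shifts and turns the commanded pose from where the row before left it, along the tool's axes as they then stand; what a row does not reach is not made up. A row lasts 1/10 s, in which the tool goes at most 50 mm and 8.59 degrees, less where a joint would pass 70% of its speed; a pose out of reach is approached as far as the arm can. A call with a number of a shift or a turn outside -1 to 1 is refused whole. A call with a gripper value outside its range is refused whole. The fingers move at their own pace and stop on an object; "squeeze" is the grip in N (left out, the last holds). Time passes only in rows, so rows that do not move let the fingers close. It gives the time, the measured TCP pose, the force, the opening and the grip force at its end, in the units of the state.
- manip.get_obs(): the state, without advancing time (a new reading comes with each control period).
- optics.camera(name): name is "scene" or "top"; returns a dict with "color" (420x560x3 uint8, red, green, blue), "mtx" (3x3 intrinsics, pixels), "R" (3x3) and "t" (3): a world point X has camera coordinates R X + t. Camera axes: x right, y down, z forward; pixel columns grow to the right and rows downward; lengths in m; the calibration is good to about 2 mm. A picture is of the moment at which its call begins. There is no depth.
- manip.hand_in(): hands the job in; it is judged then, once.
The state is a dict: "clock": time; "joint_pos": joint angles; "joint_velocities": joint speeds; "tau": joint torques, N m; "position": TCP position; "ee_rot": TCP orientation; "ft_force": force on the tool from outside, world axes, zero at the start; "torque": the same for the moment, N m; "grip_width": opening from 0.0 (shut) to 1.0 (fully open); "grasp_force": force on a finger pad.
Only numpy, scipy, OpenCV 4.12 (cv2) and the standard library are available. Lean on these libraries where they do the work, as an engineer would, in place of code of your own. Each camera call takes 0.05 s, during which the arm holds its last target. There are 200 camera calls.

## Working session

There is one attempt and no reset: what is moved stays moved. The work goes in short steps, Python scripts to look and compute and a tool call to move; the robot and the scene stay as the last step left them, time stands still between calls to the robot, and variables do not carry over. Pictures are saved under pics/ and viewed, at most 14 in all, crops included, and the job is handed in when it is done.

Besides the shell and the picture viewer there is one more tool, called after ">>>" as name(argument=value, ...), one argument or row to a line, values as JSON. jog_arm: Moves the arm, as the interface text tells. Scaled input: -1 to 1 covers 0.025 m each way for a shift and 4 degrees each way for a turn. Its arguments: {"type":"object","properties":{"dr":{"type":"array","items":{"type":"array","items":{"type":"number"}}},"translation":{"type":"array","items":{"type":"array","items":{"type":"number"}}},"jaw":{"type":"array","items":{"type":"number"}},"squeeze":{"type":"number"}},"required":["dr","translation","jaw"]}

```bash
mkdir -p pics; ls; python3 - <<'E'
from workcell import manip, optics
import cv2, numpy as np
o=manip.get_obs(); print({k:np.round(v,3).tolist() for k,v in o.items()})
for n in("scene","top"):
    c=optics.camera(n); cv2.imwrite(f"pics/{n}0.png",c["color"][:,:,::-1]); print(n,c["mtx"],c["R"],c["t"], -c["R"].T@c["t"])
E
```

```text
pics
{'clock': 0.0, 'joint_pos': [-1.304, 0.333, -0.065, 1.461, 0.022, 1.35, -0.089], 'joint_velocities': [0.001, -0.001, 0.001, 0.001, -0.002, -0.0, 0.002], 'tau': [-0.0, -62.542, 0.049, -39.163, 0.016, 0.009, -0.0], 'position': [0.178, 0.599, 0.231], 'ee_rot': [0.144, 0.99, -0.001, -0.0], 'ft_force': [0.196, 0.2, -0.173], 'torque': [0.032, 0.017, 0.031], 'grasp_force': 0.0, 'grip_width': 0.997}
scene [[419.45331288   0.         276.43620207]
 [  0.         419.45331288 207.62127413]
 [  0.           0.           1.        ]] [[ 0.71505377 -0.69895021 -0.01291161]
 [-0.49412923 -0.49227634 -0.71658936]
 [ 0.4945042   0.51877993 -0.69737578]] [-0.28921208  0.36807531  0.93845942] [-0.07539317 -0.50780399  0.91448352]
top [[458.53251168   0.         274.76201555]
 [  0.         458.53251168 207.04729959]
 [  0.           0.           1.        ]] [[ 0.06523337 -0.99786738 -0.00230144]
 [-0.97613411 -0.06333351 -0.20772836]
 [ 0.2071396   0.01579734 -0.97818384]] [0.11005777 0.50978752 0.96639632] [0.2902626  0.1268432  1.05146388]
```

View pics/scene0.png

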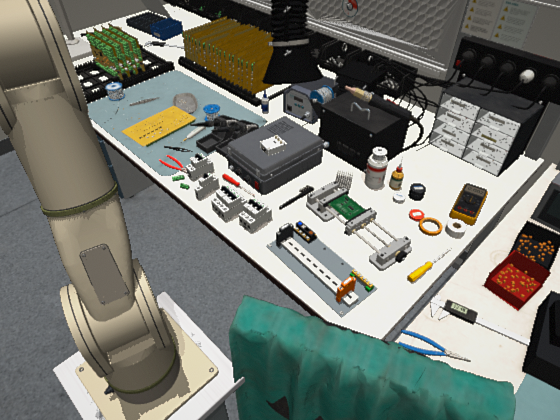

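View pics/top0.png

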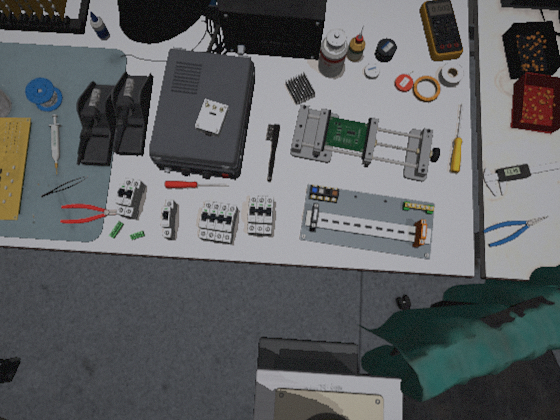

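```bash
python3 - <<'E'
import cv2
a=cv2.imread("pics/top0.png"); b=cv2.imread("pics/scene0.png")
cv2.imwrite("pics/c1.png",cv2.resize(a[170:275,105:285],None,fx=4.4,fy=4.4,interpolation=2))
cv2.imwrite("pics/c2.png",cv2.resize(a[175:265,290:445],None,fx=5,fy=5,interpolation=2))
cv2.imwrite("pics/c3.png",cv2.resize(b[140:320,160:400],None,fx=3.3,fy=3.3,interpolation=2))
E
```

```text
(no output)
```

View pics/c1.png

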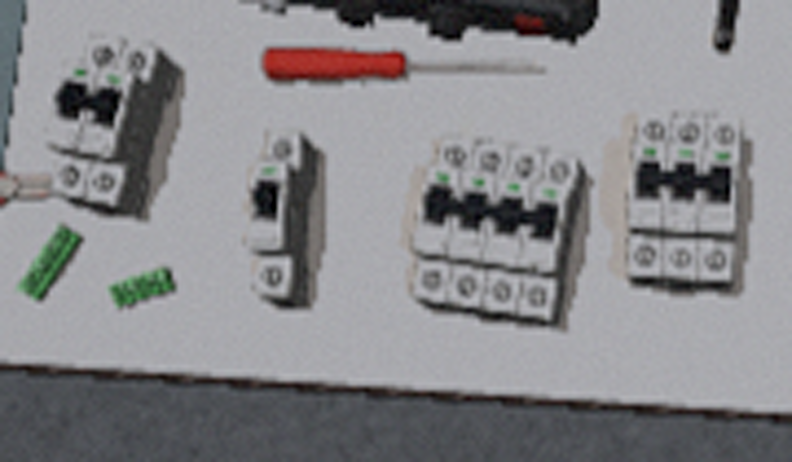

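View pics/c2.png

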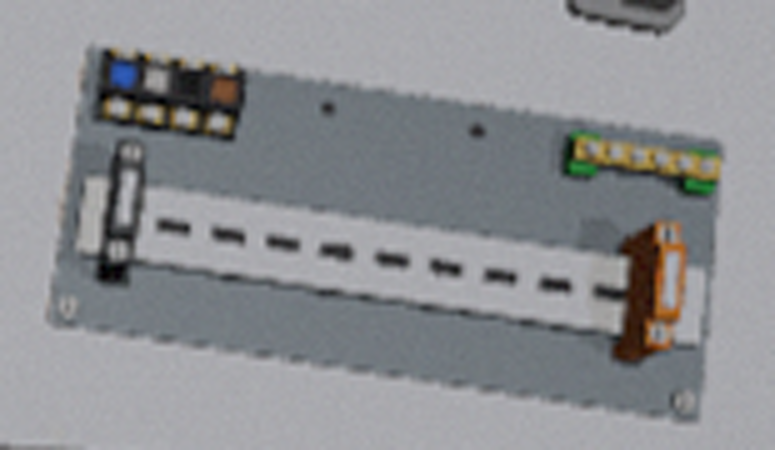

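View pics/c3.png

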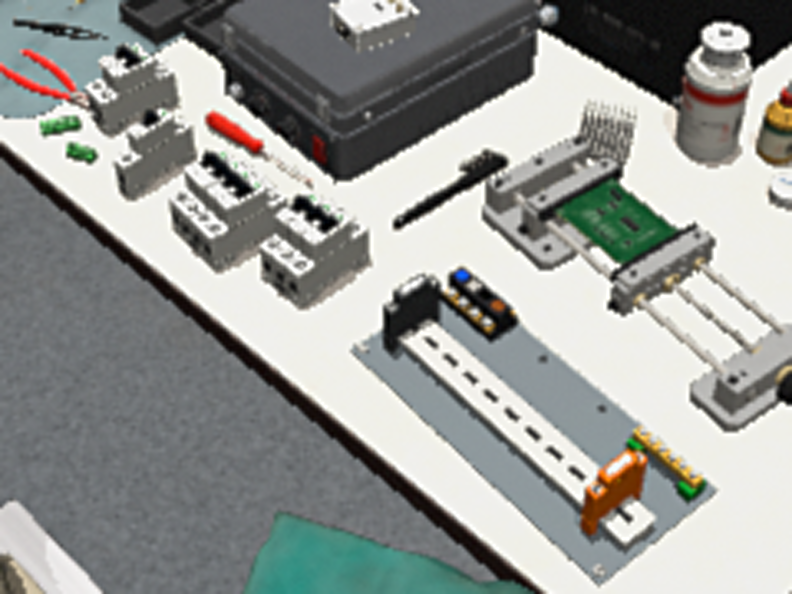

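```bash
cat > vis.py <<'E'
import numpy as np, cv2
from scipy.optimize import minimize
def proj(c,X):
    p=(c["R"]@np.asarray(X,float).T).T+c["t"]; p=p@c["mtx"].T; return p[:,:2]/p[:,2:]
def ray(c,uv,z):
    d=c["R"].T@np.linalg.solve(c["mtx"],[*uv,1]); o=-c["R"].T@c["t"]; return o+d*(z-o[2])/d[2]
def box(x0,x1,y0,y1,z0,z1):   # faces: 4 corners + normal
    P=lambda *a:np.array(a,float)
    return [(P((x0,y0,z1),(x1,y0,z1),(x1,y1,z1),(x0,y1,z1)),(0,0,1)),
     (P((x0,y0,z0),(x1,y0,z0),(x1,y0,z1),(x0,y0,z1)),(0,-1,0)),(P((x0,y1,z0),(x1,y1,z0),(x1,y1,z1),(x0,y1,z1)),(0,1,0)),
     (P((x0,y0,z0),(x0,y1,z0),(x0,y1,z1),(x0,y0,z1)),(-1,0,0)),(P((x1,y0,z0),(x1,y1,z0),(x1,y1,z1),(x1,y0,z1)),(1,0,0))]
def breaker(w): return box(-.0425,.0425,-w/2,w/2,0,.044)+box(-.0225,.0225,-w/2,w/2,.044,.068)
def plate(j=0.): return box(-.0175,.0175,-.158,.128,.016,.018)[:1]+box(-.028,.028,.105,.117,.02,.068)+box(-.028,.028,-.137+j,-.125+j,.02,.068)
def T(p,X):
    c,s=np.cos(p[2]),np.sin(p[2]); X=np.asarray(X); z=p[3] if len(p)>3 else 0
    return np.c_[c*X[:,0]-s*X[:,1]+p[0], s*X[:,0]+c*X[:,1]+p[1], X[:,2]+z]
def segs(c,model,p):
    o=-c["R"].T@c["t"]; out=[]
    for F,n in model:
        n2=T([0,0,p[2]],[n])[0]; W=T(p,F)
        if n2@(o-W[0])>0: out+=[(W[i],W[(i+1)%4]) for i in range(4)]
    return out
def grad(c):
    g=cv2.cvtColor(c["color"],cv2.COLOR_RGB2GRAY).astype(np.float32); m=np.hypot(cv2.Sobel(g,5,1,0),cv2.Sobel(g,5,0,1))
    return cv2.GaussianBlur(np.minimum(m,250),(0,0),1.)
def score(p,cams,model):
    s=0
    for c,G in cams:
        w=np.linspace(0,1,30)[:,None]
        X=np.vstack([a*(1-w)+b*w for a,b in segs(c,model,p)]); uv=proj(c,X).astype(np.float32)
        s+=cv2.remap(G,uv[:,:1],uv[:,1:],1).mean()
    return -s
def fit(p0,cams,model,rng=(.012,.012,.12)):
    from itertools import product
    best=min((np.array(p0)+np.r_[np.array(d)*rng,np.zeros(len(p0)-3)] for d in product(*[np.linspace(-1,1,9)]*3)),key=lambda p:score(p,cams,model))
    n=len(p0); S=np.vstack([best]+[best+np.eye(n)[i]*[.004,.004,.04,.004][i] for i in range(n)])
    r=minimize(score,best,args=(cams,model),method="Nelder-Mead",options=dict(initial_simplex=S,xatol=1e-5,fatol=1e-3)); return r.x,r.fun
E
cat > m.py <<'E'
from workcell import optics; from vis import *
C={n:optics.camera(n) for n in("scene","top")}; G=[(c,grad(c)) for c in C.values()]
f=lambda u,v:(105+u/4.4,170+v/4.4)
B={2:((115,130),.036,-.15),1:((280,215),.018,-.1),4:((500,232),.072,-.15),3:((685,205),.054,0)}
imgs={n:c["color"][:,:,::-1].copy() for n,c in C.items()}
def report(k,model,p0,r):
    p,s=fit(p0,G,model,r); pz,sz=fit([*p,0.],G,model,(.004,.004,.04)); pt,_=fit(p,G[1:],model,(.004,.004,.04)); print(k,p.round(4),round(s),"free z",pz.round(4),"top only",pt.round(4))
    for n,c in C.items():
        for a,b in segs(c,model,p):
            q=(proj(c,[a,b])*16).astype(int); cv2.line(imgs[n],tuple(map(int,q[0])),tuple(map(int,q[1])),(0,0,255),1,cv2.LINE_AA,4)
for k,(uv,w,a) in B.items():
    x=ray(C["top"],f(*uv),.06); report(k,breaker(w),[x[0],x[1],a],(.012,.012,.15))
L=ray(C["top"],(290+82/5,175+215/5),.018);R=ray(C["top"],(290+702/5,175+306/5),.018)
d=L-R; print("rail len",np.linalg.norm(d)); yaw=np.arctan2(-d[0],d[1]); o=R+d*158/286
report("plate",plate(),[o[0],o[1],yaw],(.008,.008,.03))
a=cv2.resize(imgs["top"][165:270,105:445],None,fx=2.3,fy=2.3,interpolation=2);b=cv2.resize(imgs["scene"][140:310,160:400],None,fx=2,fy=2,interpolation=2)
o=np.zeros((a.shape[0]+b.shape[0],max(a.shape[1],b.shape[1]),3),np.uint8);o[:a.shape[0],:a.shape[1]]=a;o[a.shape[0]:,:b.shape[1]]=b
cv2.imwrite("pics/ov.png",o)
E
python3 m.py
```

```text
2 [ 0.5057  0.4749 -0.1737] -346 free z [ 0.5057  0.4749 -0.1737  0.    ] top only [ 0.5055  0.4749 -0.1492]
1 [0.462  0.3797 0.0342] -343 free z [0.462  0.3797 0.0342 0.    ] top only [0.4622 0.3796 0.0431]
4 [ 0.463   0.2688 -0.1243] -353 free z [ 0.4632  0.269  -0.1262 -0.0006] top only [ 0.4628  0.2684 -0.1003]
3 [ 0.4848  0.1752 -0.0416] -343 free z [ 0.4853  0.1758 -0.0356 -0.0017] top only [0.4846 0.1763 0.0096]
rail len 0.2841819124506883
plate [ 0.478  -0.0556 -0.0795] -324 free z [ 0.4785 -0.0547 -0.0939 -0.0073] top only [ 0.4826 -0.0551 -0.1301]
```

View pics/ov.png

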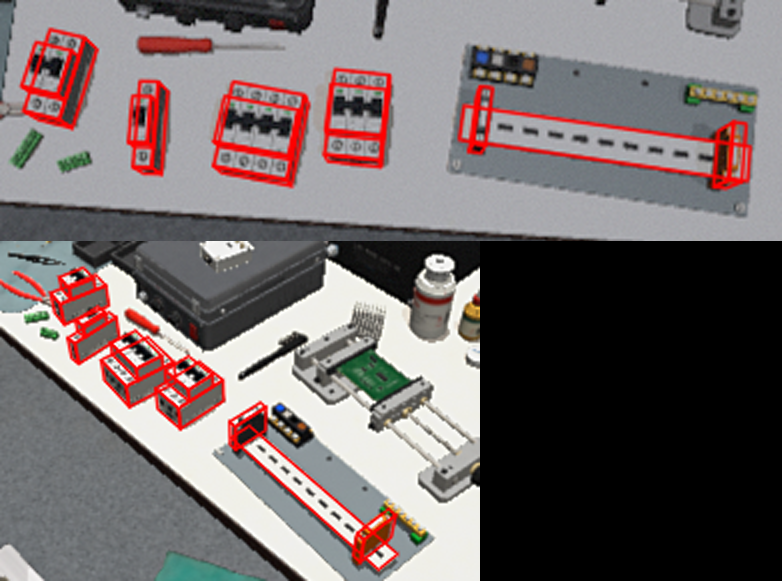

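```bash
cat > m2.py <<'E'
from workcell import optics; from vis import *
C={n:optics.camera(n) for n in("scene","top")}; G=[(c,grad(c)) for c in C.values()]
imgs={n:c["color"][:,:,::-1].copy() for n,c in C.items()}
def E(q):
    x,y,a,x0,y0,h=q; L=[((s*.0175,-.118,.018),(s*.0175,.1,.018)) for s in(-1,1)]
    L+=[((-.0175,e,.018),(.0175,e,.018)) for e in(-.158,.128)]
    c=[(x0,y0,h),(x0+.133,y0,h),(x0+.133,y0+.3,h),(x0,y0+.3,h)]; L+=[(c[i],c[(i+1)%4]) for i in range(4)]
    return [(T([x,y,a],[A])[0],T([x,y,a],[B])[0]) for A,B in L]
w=np.linspace(0,1,60)[:,None]
def sc(q,g):
    X=np.vstack([a*(1-w)+b*w for a,b in E(q)]); s=0
    for c,Gm in g:
        uv=proj(c,X).astype(np.float32); s-=cv2.remap(Gm,uv[:,:1],uv[:,1:],1).mean()
    return s+1e5*max(0,abs(q[5]-.003)-.003)
from scipy.optimize import differential_evolution as DE
b=[(.465,.495),(-.07,-.04),(-.14,-.04),(-.06,-.04),(-.175,-.155),(0.,.006)]
for nm,g in(("both",G),("top",G[1:]),("scene",G[:1])):
    r=DE(sc,b,args=(g,),seed=1,maxiter=150,popsize=12,tol=1e-6); print(nm,r.x.round(4),round(r.fun,1))
    if nm=="both": q=r.x
for n,c in C.items():
    ss=E(q)
    for s,e in ss:
        k=(proj(c,[s,e])*16).astype(int); cv2.line(imgs[n],tuple(map(int,k[0])),tuple(map(int,k[1])),(0,0,255),1,cv2.LINE_AA,4)
a=cv2.resize(imgs["top"][175:265,290:445],None,fx=4.5,fy=4,interpolation=2);b=cv2.resize(imgs["scene"][210:320,260:400],None,fx=2,fy=2,interpolation=2)
o=np.zeros((a.shape[0]+b.shape[0],max(a.shape[1],b.shape[1]),3),np.uint8);o[:a.shape[0],:a.shape[1]]=a;o[a.shape[0]:,:b.shape[1]]=b
cv2.imwrite("pics/ov2.png",o)
E
python3 m2.py
```

```text
both [ 0.4785 -0.0563 -0.0872 -0.05   -0.165   0.001 ] -315.6
top [ 0.4794 -0.0474 -0.0875 -0.0505 -0.1736  0.0023] -145.0
scene [ 0.4806 -0.04   -0.102  -0.0526 -0.1704  0.006 ] -171.9
```

View pics/ov2.png

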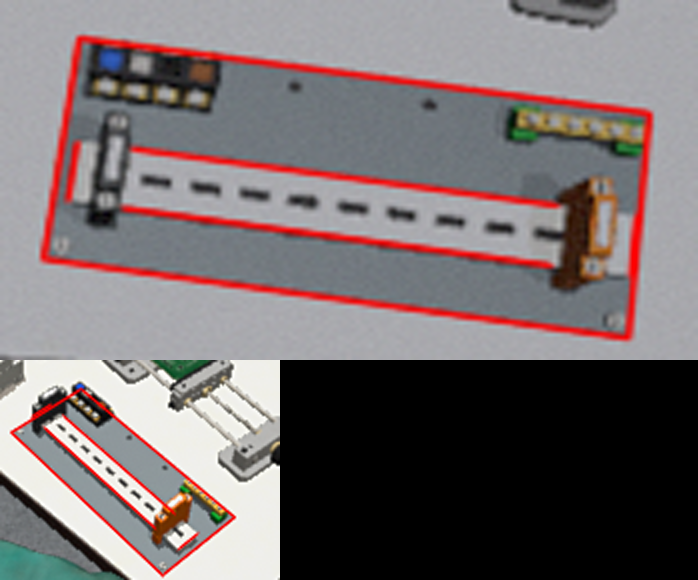

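```bash
cat > plan.py <<'E'
import numpy as np, json
from workcell import manip
from scipy.spatial.transform import Rotation as Ro
PL=np.array([.4785,-.0563,-.0872])
def P(y,x=0.):
    c,s=np.cos(PL[2]),np.sin(PL[2]); return PL[0]+c*x-s*y, PL[1]+s*x+c*y
def go(x,y,z,phi,n,skip=0):
    """rows (tool units) from the measured pose to TCP x,y,z with tool y axis at angle phi"""
    o=manip.get_obs(); R0=Ro.from_quat(o["ee_rot"]); p0=np.array(o["position"])
    a=phi; R1=Ro.from_matrix(np.c_[[-np.sin(a),np.cos(a),0],[np.cos(a),np.sin(a),0],[0,0,-1]])
    rv=(R0.inv()*R1).as_rotvec(); t=[]
    d=(np.array([x,y,z])-p0)/n
    for k in range(n): t.append(((R0*Ro.from_rotvec(rv*k/n)).inv().apply(d)/.025).round(2).tolist())
    print("t",o["clock"],"pos",p0.round(4),"F",np.round(o["ft_force"],1),"w",round(o["grip_width"],3)); dr=(np.degrees(rv)/n/4).round(2).tolist()
    print("dr",dr,"max",np.abs(t).max()); print(json.dumps(t) if abs(rv[2])>.15 else "each "+str(t[n//2]))
E
python3 -c "
from plan import *
go(.463,.269,.13,-.12,21)
for k,y in((4,.0665),(3,.0005),(2,-.0475),(1,-.0775)): print(k,np.round(P(y),4))"
```

```text
t 0.3 pos [0.1786 0.5988 0.2311] F [-0.3 -0.1  0.3] w 1.0
dr [-0.0, 0.0, 0.96] max 0.83
[[-0.7, -0.45, 0.19], [-0.73, -0.4, 0.19], [-0.75, -0.35, 0.19], [-0.77, -0.3, 0.19], [-0.79, -0.25, 0.19], [-0.81, -0.19, 0.19], [-0.82, -0.14, 0.19], [-0.83, -0.08, 0.19], [-0.83, -0.03, 0.19], [-0.83, 0.03, 0.19], [-0.83, 0.08, 0.19], [-0.82, 0.14, 0.19], [-0.81, 0.19, 0.19], [-0.79, 0.24, 0.19], [-0.78, 0.3, 0.19], [-0.75, 0.35, 0.19], [-0.73, 0.4, 0.19], [-0.7, 0.44, 0.19], [-0.67, 0.49, 0.19], [-0.64, 0.53, 0.19], [-0.6, 0.57, 0.19]]
4 [0.4843 0.0099]
3 [ 0.4785 -0.0558]
2 [ 0.4744 -0.1036]
1 [ 0.4718 -0.1335]
```

>>> jog_arm(
  dr=[
    [0, 0, 0.96],
    [0, 0, 0.96],
    [0, 0, 0.96],
    [0, 0, 0.96],
    [0, 0, 0.96],
    [0, 0, 0.96],
    [0, 0, 0.96],
    [0, 0, 0.96],
    [0, 0, 0.96],
    [0, 0, 0.96],
  ],
  translation=[
    [-0.7, -0.45, 0.19],
    [-0.73, -0.4, 0.19],
    [-0.75, -0.35, 0.19],
    [-0.77, -0.3, 0.19],
    [-0.79, -0.25, 0.19],
    [-0.81, -0.19, 0.19],
    [-0.82, -0.14, 0.19],
    [-0.83, -0.08, 0.19],
    [-0.83, -0.03, 0.19],
    [-0.83, 0.03, 0.19],
  ],
  jaw=[0.8, 0.8, 0.8, 0.8, 0.8, 0.8, 0.8, 0.8, 0.8, 0.8],
  squeeze=40,
)

```text
clock: 1.3
position: [0.315, 0.4406, 0.1835]
ee_rot: [0.464, 0.886, 0.0, -0.0]
ft_force: [0.1, 0.1, -0.1]
grip_width: 0.802
grasp_force: 0.0
```

>>> jog_arm(
  dr=[
    [0, 0, 0.96],
    [0, 0, 0.96],
    [0, 0, 0.96],
    [0, 0, 0.96],
    [0, 0, 0.96],
    [0, 0, 0.96],
    [0, 0, 0.96],
    [0, 0, 0.96],
    [0, 0, 0.96],
    [0, 0, 0.96],
  ],
  translation=[
    [-0.83, 0.08, 0.19],
    [-0.82, 0.14, 0.19],
    [-0.81, 0.19, 0.19],
    [-0.79, 0.24, 0.19],
    [-0.78, 0.3, 0.19],
    [-0.75, 0.35, 0.19],
    [-0.73, 0.4, 0.19],
    [-0.7, 0.44, 0.19],
    [-0.67, 0.49, 0.19],
    [-0.64, 0.53, 0.19],
  ],
  jaw=[0.8, 0.8, 0.8, 0.8, 0.8, 0.8, 0.8, 0.8, 0.8, 0.8],
)

```text
clock: 2.3
position: [0.4501, 0.2824, 0.1359]
ee_rot: [0.73, 0.684, 0.0, -0.0]
ft_force: [0.7, -0.5, 0.3]
grip_width: 0.799
grasp_force: 0.0
```

>>> jog_arm(
  dr=[
    [0, 0, 0.96],
    [0, 0, 0],
    [0, 0, 0],
  ],
  translation=[
    [-0.6, 0.57, 0.19],
    [0, 0, 0],
    [0, 0, 0],
  ],
  jaw=[0.8, 0.8, 0.8],
)

```text
clock: 2.6
position: [0.4628, 0.2674, 0.1313]
ee_rot: [0.751, 0.66, -0.0, -0.0]
ft_force: [-0.3, -0.4, -0.3]
grip_width: 0.801
grasp_force: 0.0
```

```bash
python3 -c "
from plan import *
go(.463,.269,.045,-.12,6)"
```

```text
t 2.6 pos [0.4628 0.2674 0.1313] F [-0.3 -0.4 -0.3] w 0.801
dr [-0.0, 0.0, -0.02] max 0.58
each [0.01, 0.0, 0.58]
```

>>> jog_arm(
  dr=[
    [0, 0, -0.1],
    [0, 0, 0],
    [0, 0, 0],
    [0, 0, 0],
    [0, 0, 0],
    [0, 0, 0],
    [0, 0, 0],
    [0, 0, 0],
    [0, 0, 0],
    [0, 0, 0],
  ],
  translation=[
    [0.06, 0, 0.58],
    [0, 0, 0.58],
    [0, 0, 0.58],
    [0, 0, 0.58],
    [0, 0, 0.58],
    [0, 0, 0.5],
    [0, 0, 0],
    [0, 0, 0],
    [0, 0, 0],
    [0, 0, 0],
  ],
  jaw=[0.8, 0.8, 0.8, 0.8, 0.8, 0.8, 0.8, 0.4, 0.4, 0.4],
)

```text
clock: 3.6
position: [0.4632, 0.2698, 0.0474]
ee_rot: [0.748, 0.664, 0.001, 0.0]
ft_force: [0.3, -0.0, 1.0]
grip_width: 0.523
grasp_force: 41.4
```

>>> jog_arm(
  dr=[
    [0, 0, 0],
    [0, 0, 0],
    [0, 0, 0],
  ],
  translation=[
    [0, 0, 0],
    [0, 0, 0],
    [0, 0, 0],
  ],
  jaw=[0.2, 0.2, 0.2],
)

```text
clock: 3.9
position: [0.4632, 0.2698, 0.0474]
ee_rot: [0.748, 0.664, 0.001, 0.0]
ft_force: [0.1, -0.5, 6.0]
grip_width: 0.52
grasp_force: 41.8
```

>>> jog_arm(
  dr=[
    [0, 0, 0],
    [0, 0, 0],
    [0, 0, 0],
    [0, 0, 0],
    [0, 0, 0],
    [0, 0, 0],
  ],
  translation=[
    [0, 0, -0.4],
    [0, 0, -0.9],
    [0, 0, -0.9],
    [0, 0, -0.9],
    [0, 0, -0.9],
    [0, 0, -0.2],
  ],
  jaw=[0.2, 0.2, 0.2, 0.2, 0.2, 0.2],
)

```text
clock: 4.5
position: [0.4634, 0.2699, 0.1541]
ee_rot: [0.748, 0.664, 0.002, -0.0]
ft_force: [0.9, 0.3, -3.4]
grip_width: 0.521
grasp_force: 41.3
```

```bash
python3 -c "
from plan import *
go(*P(.065),.152,-.0872,13)"
```

```text
t 4.5 pos [0.4634 0.2699 0.1541] F [ 0.9  0.3 -3.4] w 0.521
dr [0.0, -0.0, -0.04] max 0.8
each [-0.79, 0.15, 0.01]
```

>>> jog_arm(
  dr=[
    [0, 0, -0.04],
    [0, 0, -0.04],
    [0, 0, -0.04],
    [0, 0, -0.04],
    [0, 0, -0.04],
    [0, 0, -0.04],
    [0, 0, -0.04],
    [0, 0, -0.04],
    [0, 0, -0.04],
    [0, 0, -0.04],
  ],
  translation=[
    [-0.79, 0.15, 0.01],
    [-0.79, 0.15, 0.01],
    [-0.79, 0.15, 0.01],
    [-0.79, 0.15, 0.01],
    [-0.79, 0.15, 0.01],
    [-0.79, 0.15, 0.01],
    [-0.79, 0.15, 0.01],
    [-0.79, 0.15, 0.01],
    [-0.79, 0.15, 0.01],
    [-0.79, 0.15, 0.01],
  ],
  jaw=[0.2, 0.2, 0.2, 0.2, 0.2, 0.2, 0.2, 0.2, 0.2, 0.2],
)

```text
clock: 5.5
position: [0.4781, 0.0681, 0.1482]
ee_rot: [0.739, 0.674, -0.001, -0.0]
ft_force: [-0.3, -0.8, -4.1]
grip_width: 0.519
grasp_force: 41.3
```

>>> jog_arm(
  dr=[
    [0, 0, -0.04],
    [0, 0, -0.04],
    [0, 0, -0.04],
    [0, 0, 0],
    [0, 0, 0],
  ],
  translation=[
    [-0.79, 0.15, 0.01],
    [-0.79, 0.15, 0.01],
    [-0.79, 0.15, 0.01],
    [0, 0, 0],
    [0, 0, 0],
  ],
  jaw=[0.2, 0.2, 0.2, 0.2, 0.2],
)

```text
clock: 6.0
position: [0.4842, 0.009, 0.1476]
ee_rot: [0.736, 0.677, -0.0, -0.0]
ft_force: [0.7, 0.2, -2.9]
grip_width: 0.521
grasp_force: 41.3
```

```bash
python3 -c "
from plan import *
go(*P(.065),.07,-.0872,6)
from workcell import optics; from vis import *
C={n:optics.camera(n) for n in('scene','top')}; G=[(c,grad(c)) for c in C.values()]
x,y=P(.064)
print(fit([x,y,-.0872,.105],G,breaker(.072),(.01,.01,.06)), x,y)"
```

```text
t 6.0 pos [0.4842 0.009  0.1476] F [ 0.7  0.2 -2.9] w 0.521
dr [-0.0, 0.0, 0.01] max 0.52
each [-0.0, 0.0, 0.52]
(array([ 0.49369278,  0.01820836, -0.08723183,  0.08690489]), np.float64(-284.2673645019531)) 0.48407373010340815 0.00745683126328002
```

>>> jog_arm(
  dr=[
    [0, 0, 0],
    [0, 0, 0],
    [0, 0, 0],
    [0, 0, 0],
    [0, 0, 0],
    [0, 0, 0],
    [0, 0, 0],
    [0, 0, 0],
  ],
  translation=[
    [0, 0, 0.6],
    [0, 0, 0.6],
    [0, 0, 0.6],
    [0, 0, 0.6],
    [0, 0, 0.6],
    [0, 0, 0.1],
    [0, 0, 0.1],
    [0, 0, 0],
  ],
  jaw=[0.2, 0.2, 0.2, 0.2, 0.2, 0.2, 0.2, 0.2],
)

```text
clock: 6.9
position: [0.4849, 0.0094, 0.0686]
ee_rot: [0.736, 0.677, 0.0, 0.0]
ft_force: [0.7, -0.0, -3.4]
grip_width: 0.521
grasp_force: 41.3
```

>>> jog_arm(
  dr=[
    [0, 0, 0],
    [0, 0, 0],
    [0, 0, 0],
    [0, 0, 0],
    [0, 0, 0],
    [0, 0, 0],
  ],
  translation=[
    [0, 0, 0.1],
    [0, 0, 0.1],
    [0, 0, 0.1],
    [0, 0, 0.1],
    [0, 0, 0.08],
    [0, 0, 0],
  ],
  jaw=[0.2, 0.2, 0.2, 0.2, 0.2, 0.2],
)

```text
clock: 7.5
position: [0.4845, 0.009, 0.0559]
ee_rot: [0.736, 0.677, -0.0, -0.0]
ft_force: [-1.2, 0.2, -2.3]
grip_width: 0.518
grasp_force: 41.3
```

>>> jog_arm(
  dr=[
    [0, 0, 0],
    [0, 0, 0],
    [0, 0, 0],
    [0, 0, 0],
    [0, 0, 0],
    [0, 0, 0],
    [0, 0, 0],
    [0, 0, 0],
    [0, 0, 0],
  ],
  translation=[
    [0, 0, 0.05],
    [0, 0, 0],
    [0, 0, 0],
    [0, 0, 0],
    [0, 0, 0],
    [0, 0, -0.6],
    [0, 0, -0.9],
    [0, 0, -0.9],
    [0, 0, -0.6],
  ],
  jaw=[0.2, 0.2, 0.6, 0.8, 0.8, 0.8, 0.8, 0.8, 0.8],
)

```text
clock: 8.4
position: [0.4854, 0.0091, 0.1316]
ee_rot: [0.736, 0.677, 0.001, 0.0]
ft_force: [0.3, -0.6, -0.6]
grip_width: 0.799
grasp_force: 0.0
```

```bash
python3 -c "
from plan import *
go(.4848,.1755,.125,-.015,8)
from workcell import optics; from vis import *
C={n:optics.camera(n) for n in('scene','top')}; G=[(c,grad(c)) for c in C.values()]
x,y=P(.064)
for g in(G,G[1:],G[:1]): print(fit([x,y,-.0872,.008],g,breaker(.072),(.008,.008,.06)))
for g in(G,G[1:],G[:1]): print(fit([.4848,.1755,-.02],g,breaker(.054),(.006,.006,.06)))
print(x,y)"
```

```text
t 8.4 pos [0.4854 0.0091 0.1316] F [ 0.3 -0.6 -0.6] w 0.799
dr [0.0, -0.0, -0.12] max 0.83
each [0.83, -0.04, 0.03]
(array([ 0.49988666,  0.0192208 , -0.19566346,  0.0127931 ]), np.float64(-336.4480285644531))
(array([ 0.80772346, -0.08783036,  0.22002856, -1.56846837]), np.float64(-197.22703552246094))
(array([ 0.61238871,  0.12926686, -0.02865186, -0.16341289]), np.float64(-190.571044921875))
(array([ 0.48476077,  0.174872  , -0.03649836]), np.float64(-343.202880859375))
(array([0.48488429, 0.16939848, 0.01457636]), np.float64(-169.11886596679688))
(array([ 0.48495755,  0.17328067, -0.08059603]), np.float64(-178.78936767578125))
0.48407373010340815 0.00745683126328002
```

>>> jog_arm(
  dr=[
    [0, 0, -0.09],
    [0, 0, -0.09],
    [0, 0, -0.09],
    [0, 0, -0.09],
    [0, 0, -0.09],
    [0, 0, -0.09],
    [0, 0, -0.09],
    [0, 0, -0.09],
    [0, 0, 0],
    [0, 0, 0],
  ],
  translation=[
    [0.83, -0.04, 0.03],
    [0.83, -0.04, 0.03],
    [0.83, -0.04, 0.03],
    [0.83, -0.04, 0.03],
    [0.83, -0.04, 0.03],
    [0.83, -0.04, 0.03],
    [0.83, -0.04, 0.03],
    [0.83, -0.04, 0.03],
    [0, 0, 0],
    [0, 0, 0],
  ],
  jaw=[0.8, 0.8, 0.8, 0.8, 0.8, 0.8, 0.8, 0.8, 0.8, 0.8],
)

```text
clock: 9.5
position: [0.4868, 0.1756, 0.1237]
ee_rot: [0.718, 0.696, -0.0, 0.0]
ft_force: [-0.8, -0.3, 0.6]
grip_width: 0.802
grasp_force: 0.0
```

```bash
python3 -c "
from plan import *
go(.4848,.1752,.0455,-.035,6)
from workcell import optics; from vis import *
C={n:optics.camera(n) for n in('scene','top')}; G=[(c,grad(c)) for c in C.values()]
x,y=P(.064)
for g in(G,G[1:],G[:1]): print(fit([x,y,-.0872],g,T and [(F+np.array([0,0,.008]),n) for F,n in breaker(.072)],(.006,.006,.06)))
print(x,y)
a=C['top']['color'][175:265,230:445,::-1];b=C['scene']['color'][150:310,220:400,::-1]
a=cv2.resize(a,None,fx=3,fy=3);b=cv2.resize(b,None,fx=2,fy=2);o=np.zeros((590,645,3),np.uint8);o[:270]=a;o[270:,:360]=b;cv2.imwrite('pics/s1.png',o)"
```

```text
t 9.5 pos [0.4868 0.1756 0.1237] F [-0.8 -0.3  0.6] w 0.802
dr [-0.0, 0.0, 0.01] max 0.52
each [-0.0, -0.01, 0.52]
(array([ 0.48447319,  0.00804307, -0.0798196 ]), np.float64(-344.06781005859375))
(array([ 0.48462763,  0.00710243, -0.05425015]), np.float64(-159.8389129638672))
(array([ 0.48529168,  0.01022865, -0.10903238]), np.float64(-188.92538452148438))
0.48407373010340815 0.00745683126328002
```

View pics/s1.png

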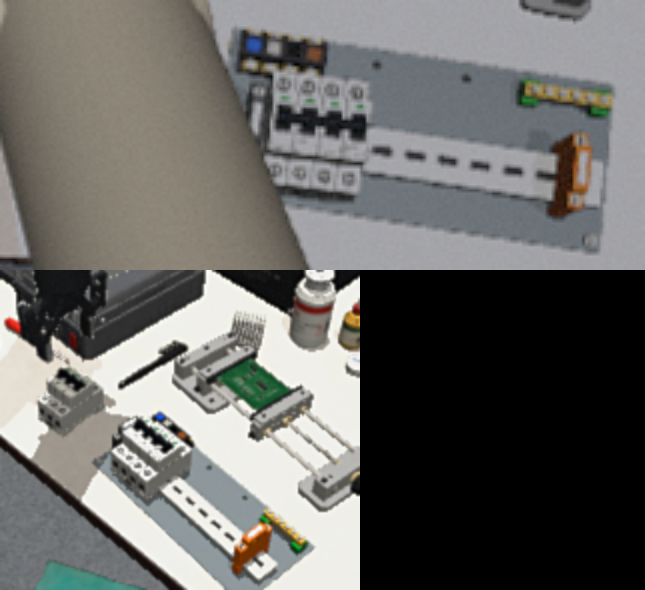

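>>> jog_arm(
  dr=[
    [0, 0, 0],
    [0, 0, 0],
    [0, 0, 0],
    [0, 0, 0],
    [0, 0, 0],
    [0, 0, 0],
    [0, 0, 0],
    [0, 0, 0],
    [0, 0, 0],
    [0, 0, 0],
  ],
  translation=[
    [0, -0.06, 0.52],
    [0, 0, 0.52],
    [0, 0, 0.52],
    [0, 0, 0.52],
    [0, 0, 0.52],
    [0, 0, 0.48],
    [0, 0, 0],
    [0, 0, 0],
    [0, 0, 0],
    [0, 0, 0],
  ],
  jaw=[0.8, 0.8, 0.8, 0.8, 0.8, 0.8, 0.8, 0.4, 0.2, 0.2],
)

```text
clock: 10.6
position: [0.486, 0.1756, 0.0478]
ee_rot: [0.719, 0.695, 0.001, 0.0]
ft_force: [0.5, -0.6, 0.6]
grip_width: 0.518
grasp_force: 41.0
```

>>> jog_arm(
  dr=[
    [0, 0, 0],
    [0, 0, 0],
    [0, 0, 0],
  ],
  translation=[
    [0, 0, 0],
    [0, 0, 0],
    [0, 0, 0],
  ],
  jaw=[0.2, 0.2, 0.2],
)

```text
clock: 10.9
position: [0.486, 0.1756, 0.0477]
ee_rot: [0.719, 0.695, 0.001, 0.0]
ft_force: [0.4, 1.0, 6.2]
grip_width: 0.521
grasp_force: 41.5
```

>>> jog_arm(
  dr=[
    [0, 0, 0],
    [0, 0, 0],
    [0, 0, 0],
    [0, 0, 0],
    [0, 0, 0],
    [0, 0, 0],
  ],
  translation=[
    [0, 0, -0.4],
    [0, 0, -0.9],
    [0, 0, -0.9],
    [0, 0, -0.9],
    [0, 0, -0.9],
    [0, 0, -0.2],
  ],
  jaw=[0.2, 0.2, 0.2, 0.2, 0.2, 0.2],
)

```text
clock: 11.5
position: [0.4862, 0.1755, 0.1545]
ee_rot: [0.719, 0.695, 0.002, 0.0]
ft_force: [0.7, 0.9, -2.4]
grip_width: 0.518
grasp_force: 41.2
```

```bash
python3 -c "
from plan import *
go(*P(-.0025),.152,-.0872,10)"
```

```text
t 11.5 pos [0.4862 0.1755 0.1545] F [ 0.7  0.9 -2.4] w 0.518
dr [0.0, -0.0, 0.08] max 0.94
each [-0.94, 0.02, 0.01]
```

>>> jog_arm(
  dr=[
    [0, 0, 0.08],
    [0, 0, 0.08],
    [0, 0, 0.08],
    [0, 0, 0.08],
    [0, 0, 0.08],
    [0, 0, 0.08],
    [0, 0, 0.08],
    [0, 0, 0.08],
    [0, 0, 0.08],
    [0, 0, 0.08],
  ],
  translation=[
    [-0.94, 0.02, 0.01],
    [-0.94, 0.02, 0.01],
    [-0.94, 0.02, 0.01],
    [-0.94, 0.02, 0.01],
    [-0.94, 0.02, 0.01],
    [-0.94, 0.02, 0.01],
    [-0.94, 0.02, 0.01],
    [-0.94, 0.02, 0.01],
    [-0.94, 0.02, 0.01],
    [-0.94, 0.02, 0.01],
  ],
  jaw=[0.2, 0.2, 0.2, 0.2, 0.2, 0.2, 0.2, 0.2, 0.2, 0.2],
)

```text
clock: 12.5
position: [0.4759, -0.0605, 0.1487]
ee_rot: [0.738, 0.675, -0.001, -0.0]
ft_force: [-0.3, -0.3, -2.0]
grip_width: 0.516
grasp_force: 41.2
```

>>> jog_arm(
  dr=[
    [0, 0, 0],
    [0, 0, 0],
  ],
  translation=[
    [0, 0, 0],
    [0, 0, 0],
  ],
  jaw=[0.2, 0.2],
)

```text
clock: 12.7
position: [0.4762, -0.0597, 0.1489]
ee_rot: [0.738, 0.675, -0.0, -0.0]
ft_force: [-0.0, 1.0, -2.1]
grip_width: 0.518
grasp_force: 41.2
```

```bash
python3 -c "
from plan import *
go(*P(-.0025),.0685,-.0872,6)"
```

```text
t 12.7 pos [ 0.4762 -0.0597  0.1489] F [-0.   1.  -2.1] w 0.518
dr [-0.0, -0.0, -0.01] max 0.54
each [0.01, 0.01, 0.54]
```

>>> jog_arm(
  dr=[
    [0, 0, -0.06],
    [0, 0, 0],
    [0, 0, 0],
    [0, 0, 0],
    [0, 0, 0],
    [0, 0, 0],
    [0, 0, 0],
  ],
  translation=[
    [0.04, 0.08, 0.54],
    [0, 0, 0.54],
    [0, 0, 0.54],
    [0, 0, 0.54],
    [0, 0, 0.54],
    [0, 0, 0.54],
    [0, 0, 0],
  ],
  jaw=[0.2, 0.2, 0.2, 0.2, 0.2, 0.2, 0.2],
)

```text
clock: 13.4
position: [0.4776, -0.0588, 0.0665]
ee_rot: [0.736, 0.677, -0.001, -0.001]
ft_force: [-0.6, -0.1, -2.0]
grip_width: 0.518
grasp_force: 41.1
```

>>> jog_arm(
  dr=[
    [0, 0, 0],
    [0, 0, 0],
    [0, 0, 0],
    [0, 0, 0],
    [0, 0, 0],
    [0, 0, 0],
  ],
  translation=[
    [0, 0, 0.1],
    [0, 0, 0.1],
    [0, 0, 0.1],
    [0, 0, 0.1],
    [0, 0, 0.1],
    [0, 0, 0],
  ],
  jaw=[0.2, 0.2, 0.2, 0.2, 0.2, 0.2],
)

```text
clock: 14.0
position: [0.4787, -0.0588, 0.0558]
ee_rot: [0.736, 0.677, -0.0, -0.0]
ft_force: [-0.9, 1.3, -2.8]
grip_width: 0.521
grasp_force: 41.2
```

>>> jog_arm(
  dr=[
    [0, 0, 0],
    [0, 0, 0],
    [0, 0, 0],
    [0, 0, 0],
    [0, 0, 0],
    [0, 0, 0],
    [0, 0, 0],
    [0, 0, 0],
    [0, 0, 0],
    [0, 0, 0],
  ],
  translation=[
    [0, 0, 0.03],
    [0, 0, 0],
    [0, 0, 0],
    [0, 0, 0],
    [0, 0, 0],
    [0, 0, -0.6],
    [0, 0, -0.9],
    [0, 0, -0.9],
    [0, 0, -0.9],
    [0, 0, 0],
  ],
  jaw=[0.2, 0.2, 0.6, 0.8, 0.8, 0.8, 0.8, 0.8, 0.75, 0.75],
)

```text
clock: 15.0
position: [0.4807, -0.0588, 0.1405]
ee_rot: [0.736, 0.677, 0.002, 0.001]
ft_force: [-0.1, -0.3, 0.2]
grip_width: 0.747
grasp_force: 0.0
```

```bash
python3 -c "
from plan import *
go(.5057,.4747,.135,-.17,24)"
```

```text
t 15.0 pos [ 0.4807 -0.0588  0.1405] F [-0.1 -0.3  0.2] w 0.747
dr [0.0, -0.0, 0.05] max 0.89
each [0.89, -0.07, 0.01]
```

>>> jog_arm(
  dr=[
    [0, 0, 0.05],
    [0, 0, 0.05],
    [0, 0, 0.05],
    [0, 0, 0.05],
    [0, 0, 0.05],
    [0, 0, 0.05],
    [0, 0, 0.05],
    [0, 0, 0.05],
    [0, 0, 0.05],
    [0, 0, 0.05],
  ],
  translation=[
    [0.89, -0.07, 0.01],
    [0.89, -0.07, 0.01],
    [0.89, -0.07, 0.01],
    [0.89, -0.07, 0.01],
    [0.89, -0.07, 0.01],
    [0.89, -0.07, 0.01],
    [0.89, -0.07, 0.01],
    [0.89, -0.07, 0.01],
    [0.89, -0.07, 0.01],
    [0.89, -0.07, 0.01],
  ],
  jaw=[0.75, 0.75, 0.75, 0.75, 0.75, 0.75, 0.75, 0.75, 0.75, 0.75],
)

```text
clock: 16.0
position: [0.4834, 0.1652, 0.1345]
ee_rot: [0.748, 0.664, -0.0, -0.0]
ft_force: [-0.2, 0.4, 0.3]
grip_width: 0.754
grasp_force: 0.0
```

>>> jog_arm(
  dr=[
    [0, 0, 0.05],
    [0, 0, 0.05],
    [0, 0, 0.05],
    [0, 0, 0.05],
    [0, 0, 0.05],
    [0, 0, 0.05],
    [0, 0, 0.05],
    [0, 0, 0.05],
    [0, 0, 0.05],
    [0, 0, 0.05],
  ],
  translation=[
    [0.89, -0.07, 0.01],
    [0.89, -0.07, 0.01],
    [0.89, -0.07, 0.01],
    [0.89, -0.07, 0.01],
    [0.89, -0.07, 0.01],
    [0.89, -0.07, 0.01],
    [0.89, -0.07, 0.01],
    [0.89, -0.07, 0.01],
    [0.89, -0.07, 0.01],
    [0.89, -0.07, 0.01],
  ],
  jaw=[0.75, 0.75, 0.75, 0.75, 0.75, 0.75, 0.75, 0.75, 0.75, 0.75],
)

```text
clock: 17.0
position: [0.4961, 0.388, 0.1317]
ee_rot: [0.76, 0.65, -0.0, -0.0]
ft_force: [-0.1, -0.4, 0.5]
grip_width: 0.748
grasp_force: 0.0
```

>>> jog_arm(
  dr=[
    [0, 0, 0.05],
    [0, 0, 0.05],
    [0, 0, 0.05],
    [0, 0, 0.05],
    [0, 0, 0],
    [0, 0, 0],
  ],
  translation=[
    [0.89, -0.07, 0.01],
    [0.89, -0.07, 0.01],
    [0.89, -0.07, 0.01],
    [0.89, -0.07, 0.01],
    [0, 0, 0],
    [0, 0, 0],
  ],
  jaw=[0.75, 0.75, 0.75, 0.75, 0.75, 0.75],
)

```text
clock: 17.6
position: [0.5033, 0.4759, 0.1306]
ee_rot: [0.764, 0.645, -0.001, 0.0]
ft_force: [0.3, -0.1, -0.2]
grip_width: 0.749
grasp_force: 0.0
```

```bash
python3 -c "
from plan import *
go(.5057,.4747,.0455,-.17,6)
from workcell import optics; from vis import *
C={n:optics.camera(n) for n in('scene','top')}; G=[(c,grad(c)) for c in C.values()]
c=C['top']['color'][60:260,60:445,::-1]; cv2.imwrite('pics/s2.png',cv2.resize(c,None,fx=2,fy=2))
x,y=P(-.003)
for g in(G,G[1:],G[:1]): print(fit([x,y,-.0872],g,[(F+np.array([0,0,.008]),n) for F,n in breaker(.054)],(.006,.006,.06)),x,y)"
```

```text
t 17.6 pos [0.5033 0.4759 0.1306] F [ 0.3 -0.1 -0.2] w 0.749
dr [-0.0, 0.0, 0.01] max 0.57
each [-0.0, 0.02, 0.57]
(array([ 0.47911436, -0.05636767, -0.14191901]), np.float64(-372.34002685546875)) 0.4782387314014027 -0.05928860146546625
(array([ 0.47904747, -0.05619826, -0.14651208]), np.float64(-190.06671142578125)) 0.4782387314014027 -0.05928860146546625
(array([ 0.4787116 , -0.05743449, -0.10679398]), np.float64(-182.79891967773438)) 0.4782387314014027 -0.05928860146546625
```

View pics/s2.png

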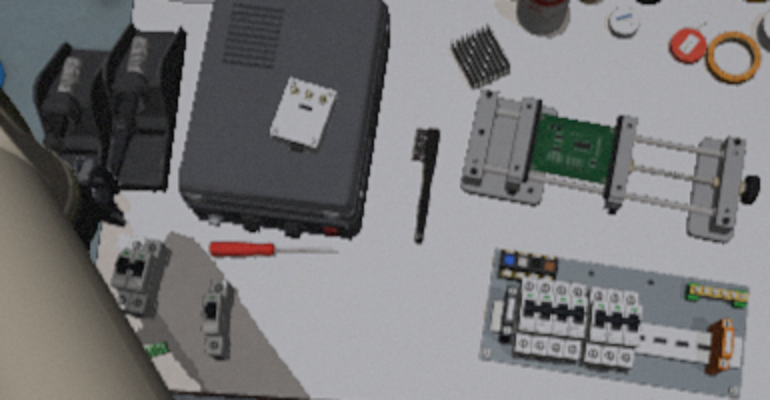

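>>> jog_arm(
  dr=[
    [0, 0, 0.06],
    [0, 0, 0],
    [0, 0, 0],
    [0, 0, 0],
    [0, 0, 0],
    [0, 0, 0],
    [0, 0, 0],
    [0, 0, 0],
    [0, 0, 0],
    [0, 0, 0],
  ],
  translation=[
    [-0.03, 0.08, 0.56],
    [0, 0, 0.56],
    [0, 0, 0.56],
    [0, 0, 0.56],
    [0, 0, 0.56],
    [0, 0, 0.52],
    [0, 0, 0],
    [0, 0, 0],
    [0, 0, 0],
    [0, 0, 0],
  ],
  jaw=[0.75, 0.75, 0.75, 0.75, 0.75, 0.75, 0.75, 0.4, 0.2, 0.2],
)

```text
clock: 18.7
position: [0.5057, 0.4754, 0.0496]
ee_rot: [0.765, 0.644, 0.001, -0.0]
ft_force: [0.6, 1.5, 3.1]
grip_width: 0.514
grasp_force: 40.9
```

>>> jog_arm(
  dr=[
    [0, 0, 0],
    [0, 0, 0],
    [0, 0, 0],
  ],
  translation=[
    [0, 0, 0],
    [0, 0, 0],
    [0, 0, 0],
  ],
  jaw=[0.2, 0.2, 0.2],
)

```text
clock: 19.0
position: [0.5057, 0.4755, 0.0496]
ee_rot: [0.765, 0.644, 0.001, -0.0]
ft_force: [-1.2, 0.2, 3.8]
grip_width: 0.522
grasp_force: 40.9
```

>>> jog_arm(
  dr=[
    [0, 0, 0],
    [0, 0, 0],
    [0, 0, 0],
    [0, 0, 0],
    [0, 0, 0],
    [0, 0, 0],
  ],
  translation=[
    [0, 0, -0.4],
    [0, 0, -0.9],
    [0, 0, -0.9],
    [0, 0, -0.9],
    [0, 0, -0.9],
    [0, 0, -0.2],
  ],
  jaw=[0.2, 0.2, 0.2, 0.2, 0.2, 0.2],
)

```text
clock: 19.6
position: [0.5064, 0.4757, 0.157]
ee_rot: [0.765, 0.644, 0.002, -0.0]
ft_force: [1.0, 0.7, -1.0]
grip_width: 0.521
grasp_force: 40.7
```

```bash
python3 -c "
from plan import *
go(*P(-.0525),.152,-.0872,24)"
```

```text
t 19.6 pos [0.5064 0.4757 0.157 ] F [ 1.   0.7 -1. ] w 0.521
dr [0.0, -0.0, -0.05] max 0.97
each [-0.97, 0.07, 0.01]
```

>>> jog_arm(
  dr=[
    [0, 0, -0.05],
    [0, 0, -0.05],
    [0, 0, -0.05],
    [0, 0, -0.05],
    [0, 0, -0.05],
    [0, 0, -0.05],
    [0, 0, -0.05],
    [0, 0, -0.05],
    [0, 0, -0.05],
    [0, 0, -0.05],
  ],
  translation=[
    [-0.88, 0.07, 0],
    [-0.88, 0.07, 0],
    [-0.88, 0.07, 0],
    [-0.88, 0.07, 0],
    [-0.88, 0.07, 0],
    [-0.88, 0.07, 0],
    [-0.88, 0.07, 0],
    [-0.88, 0.07, 0],
    [-0.88, 0.07, 0],
    [-0.88, 0.07, 0],
  ],
  jaw=[0.2, 0.2, 0.2, 0.2, 0.2, 0.2, 0.2, 0.2, 0.2, 0.2],
)

```text
clock: 20.6
position: [0.4877, 0.2538, 0.153]
ee_rot: [0.754, 0.657, -0.001, -0.0]
ft_force: [-1.2, 0.2, -1.2]
grip_width: 0.517
grasp_force: 40.6
```

>>> jog_arm(
  dr=[
    [0, 0, -0.05],
    [0, 0, -0.05],
    [0, 0, -0.05],
    [0, 0, -0.05],
    [0, 0, -0.05],
    [0, 0, -0.05],
    [0, 0, -0.05],
    [0, 0, -0.05],
    [0, 0, -0.05],
    [0, 0, -0.05],
  ],
  translation=[
    [-0.97, 0.07, 0],
    [-0.97, 0.07, 0],
    [-0.97, 0.07, 0],
    [-0.97, 0.07, 0],
    [-0.97, 0.07, 0],
    [-0.97, 0.07, 0],
    [-0.97, 0.07, 0],
    [-0.97, 0.07, 0],
    [-0.97, 0.07, 0],
    [-0.97, 0.07, 0],
  ],
  jaw=[0.2, 0.2, 0.2, 0.2, 0.2, 0.2, 0.2, 0.2, 0.2, 0.2],
)

```text
clock: 21.6
position: [0.4755, 0.0112, 0.1532]
ee_rot: [0.742, 0.67, -0.0, -0.0]
ft_force: [0.5, 0.4, -1.9]
grip_width: 0.519
grasp_force: 40.6
```

```bash
python3 -c "
from plan import *
go(*P(-.0525),.150,-.0872,5)"
```

```text
t 21.6 pos [0.4755 0.0112 0.1532] F [ 0.5  0.4 -1.9] w 0.519
dr [-0.0, 0.0, -0.04] max 0.96
each [-0.96, 0.08, 0.03]
```

>>> jog_arm(
  dr=[
    [0, 0, -0.04],
    [0, 0, -0.04],
    [0, 0, -0.04],
    [0, 0, -0.04],
    [0, 0, -0.04],
    [0, 0, 0],
    [0, 0, 0],
  ],
  translation=[
    [-0.93, 0.08, 0.02],
    [-0.93, 0.08, 0.02],
    [-0.93, 0.08, 0.02],
    [-0.93, 0.08, 0.02],
    [-0.93, 0.08, 0.02],
    [0, 0, 0],
    [0, 0, 0],
  ],
  jaw=[0.2, 0.2, 0.2, 0.2, 0.2, 0.2, 0.2],
)

```text
clock: 22.3
position: [0.4744, -0.1045, 0.1508]
ee_rot: [0.738, 0.675, -0.0, -0.0]
ft_force: [0.5, 0.3, -1.3]
grip_width: 0.517
grasp_force: 40.7
```

```bash
python3 -c "
from plan import *
go(*P(-.0525),.0705,-.0872,6)"
```

```text
t 22.3 pos [ 0.4744 -0.1045  0.1508] F [ 0.5  0.3 -1.3] w 0.517
dr [-0.0, -0.0, -0.01] max 0.54
each [-0.03, -0.0, 0.54]
```

>>> jog_arm(
  dr=[
    [0, 0, -0.06],
    [0, 0, 0],
    [0, 0, 0],
    [0, 0, 0],
    [0, 0, 0],
    [0, 0, 0],
    [0, 0, 0],
  ],
  translation=[
    [-0.16, -0.03, 0.54],
    [0, 0, 0.54],
    [0, 0, 0.54],
    [0, 0, 0.54],
    [0, 0, 0.54],
    [0, 0, 0.54],
    [0, 0, 0],
  ],
  jaw=[0.2, 0.2, 0.2, 0.2, 0.2, 0.2, 0.2],
)

```text
clock: 23.0
position: [0.4726, -0.1082, 0.0683]
ee_rot: [0.736, 0.677, -0.001, -0.001]
ft_force: [-0.9, 0.3, -1.5]
grip_width: 0.517
grasp_force: 40.7
```

>>> jog_arm(
  dr=[
    [0, 0, 0],
    [0, 0, 0],
    [0, 0, 0],
    [0, 0, 0],
    [0, 0, 0],
    [0, 0, 0],
  ],
  translation=[
    [0, 0, 0.1],
    [0, 0, 0.1],
    [0, 0, 0.1],
    [0, 0, 0.1],
    [0, 0, 0.06],
    [0, 0, 0],
  ],
  jaw=[0.2, 0.2, 0.2, 0.2, 0.2, 0.2],
)

```text
clock: 23.6
position: [0.4737, -0.1083, 0.0586]
ee_rot: [0.736, 0.677, -0.0, -0.0]
ft_force: [0.1, -0.0, -1.3]
grip_width: 0.522
grasp_force: 40.7
```

Seat is at TCP 0.0576; lower 1 mm, release, lift, head for breaker_1.

>>> jog_arm(
  dr=[
    [0, 0, 0],
    [0, 0, 0],
    [0, 0, 0],
    [0, 0, 0],
    [0, 0, 0],
    [0, 0, 0],
    [0, 0, 0],
    [0, 0, 0],
    [0, 0, 0],
    [0, 0, 0],
  ],
  translation=[
    [0, 0, 0.05],
    [0, 0, 0],
    [0, 0, 0],
    [0, 0, 0],
    [0, 0, 0],
    [0, 0, -0.6],
    [0, 0, -0.9],
    [0, 0, -0.9],
    [0, 0, -0.9],
    [0, 0, 0],
  ],
  jaw=[0.2, 0.2, 0.6, 0.8, 0.8, 0.8, 0.8, 0.8, 0.8, 0.8],
)

```text
clock: 24.6
position: [0.4755, -0.1086, 0.1427]
ee_rot: [0.736, 0.677, 0.002, 0.001]
ft_force: [0.3, -0.2, -0.2]
grip_width: 0.803
grasp_force: 0.0
```

```bash
python3 -c "
from plan import *
go(.462,.3797,.135,.035,22)"
```

```text
t 24.6 pos [ 0.4755 -0.1086  0.1427] F [ 0.3 -0.2 -0.2] w 0.803
dr [0.0, -0.0, -0.08] max 0.89
each [0.89, -0.05, 0.01]
```

>>> jog_arm(
  dr=[
    [0, 0, -0.08],
    [0, 0, -0.08],
    [0, 0, -0.08],
    [0, 0, -0.08],
    [0, 0, -0.08],
    [0, 0, -0.08],
    [0, 0, -0.08],
    [0, 0, -0.08],
    [0, 0, -0.08],
    [0, 0, -0.08],
  ],
  translation=[
    [0.89, -0.05, 0],
    [0.89, -0.05, 0],
    [0.89, -0.05, 0],
    [0.89, -0.05, 0],
    [0.89, -0.05, 0],
    [0.89, -0.05, 0],
    [0.89, -0.05, 0],
    [0.89, -0.05, 0],
    [0.89, -0.05, 0],
    [0.89, -0.05, 0],
  ],
  jaw=[0.8, 0.8, 0.8, 0.8, 0.8, 0.8, 0.8, 0.8, 0.8, 0.8],
)

```text
clock: 25.6
position: [0.4742, 0.1153, 0.1394]
ee_rot: [0.717, 0.697, -0.0, -0.0]
ft_force: [1.3, -0.5, -0.6]
grip_width: 0.799
grasp_force: 0.0
```

>>> jog_arm(
  dr=[
    [0, 0, -0.08],
    [0, 0, -0.08],
    [0, 0, -0.08],
    [0, 0, -0.08],
    [0, 0, -0.08],
    [0, 0, -0.08],
    [0, 0, -0.08],
    [0, 0, -0.08],
    [0, 0, -0.08],
    [0, 0, -0.08],
  ],
  translation=[
    [0.89, -0.05, 0],
    [0.89, -0.05, 0],
    [0.89, -0.05, 0],
    [0.89, -0.05, 0],
    [0.89, -0.05, 0],
    [0.89, -0.05, 0],
    [0.89, -0.05, 0],
    [0.89, -0.05, 0],
    [0.89, -0.05, 0],
    [0.89, -0.05, 0],
  ],
  jaw=[0.8, 0.8, 0.8, 0.8, 0.8, 0.8, 0.8, 0.8, 0.8, 0.8],
)

```text
clock: 26.6
position: [0.4626, 0.3389, 0.14]
ee_rot: [0.697, 0.717, 0.0, -0.0]
ft_force: [0.8, -0.8, 1.0]
grip_width: 0.795
grasp_force: 0.0
```

>>> jog_arm(
  dr=[
    [0, 0, -0.08],
    [0, 0, -0.08],
    [0, 0, 0],
    [0, 0, 0],
  ],
  translation=[
    [0.89, -0.05, 0],
    [0.89, -0.05, 0],
    [0, 0, 0],
    [0, 0, 0],
  ],
  jaw=[0.8, 0.8, 0.8, 0.8],
)

```text
clock: 27.0
position: [0.4588, 0.3819, 0.1397]
ee_rot: [0.693, 0.721, -0.0, 0.0]
ft_force: [-0.1, -0.4, 0.9]
grip_width: 0.799
grasp_force: 0.0
```

```bash
python3 -c "
from plan import *
go(.462,.3797,.0455,.035,6)
from workcell import optics; from vis import *
C={n:optics.camera(n) for n in('scene','top')}; G=[(c,grad(c)) for c in C.values()]
def q(p): d=p[:2]-PL[:2]; c,s=np.cos(PL[2]),np.sin(PL[2]); return np.round([c*d[0]+s*d[1],-s*d[0]+c*d[1],p[2]-PL[2]],4)
for w,yy in((.072,.0645),(.054,-.001),(.036,-.053)):
  x,y=P(yy)
  for g in(G,G[1:]):
    p,s=fit([x,y,-.0872],g,[(F+np.array([0,0,.008]),n) for F,n in breaker(w)],(.006,.006,.04)); print(w,q(p),round(s))
a=C['top']['color'][175:265,290:445,::-1];b=C['scene']['color'][210:320,260:400,::-1]
a=cv2.resize(a,None,fx=4,fy=4);b=cv2.resize(b,None,fx=2,fy=2);o=np.zeros((580,620,3),np.uint8);o[:360]=a;o[360:,:280]=b;cv2.imwrite('pics/s3.png',o)"
```

```text
t 27.0 pos [0.4588 0.3819 0.1397] F [-0.1 -0.4  0.9] w 0.799
dr [-0.0, 0.0, 0.01] max 0.63
each [-0.02, 0.02, 0.63]
0.072 [0.0018 0.0629 0.0861] -394
0.072 [0.0015 0.0628 0.0556] -190
0.054 [ 0.0006 -0.001  -0.0726] -384
0.054 [ 0.0012 -0.0037  0.0893] -192
0.036 [ 0.0006 -0.05   -0.0691] -365
0.036 [ 0.0004 -0.0505 -0.0954] -183
```

View pics/s3.png

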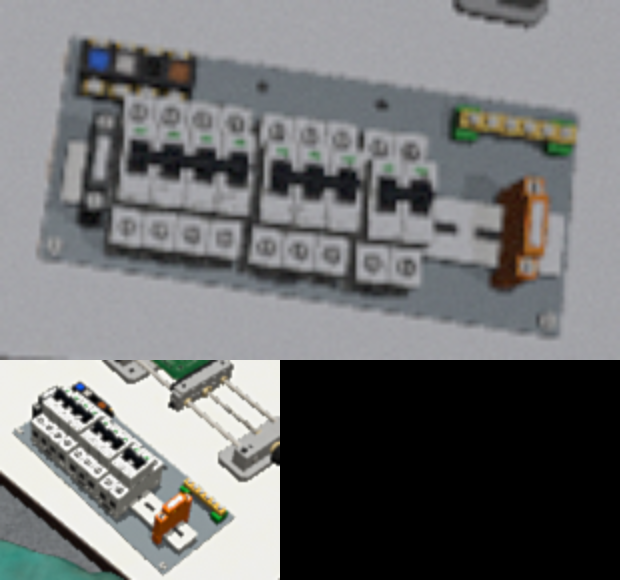

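>>> jog_arm(
  dr=[
    [0, 0, 0.05],
    [0, 0, 0],
    [0, 0, 0],
    [0, 0, 0],
    [0, 0, 0],
    [0, 0, 0],
    [0, 0, 0],
    [0, 0, 0],
    [0, 0, 0],
    [0, 0, 0],
  ],
  translation=[
    [-0.09, 0.1, 0.62],
    [0, 0, 0.62],
    [0, 0, 0.62],
    [0, 0, 0.62],
    [0, 0, 0.62],
    [0, 0, 0.6],
    [0, 0, 0],
    [0, 0, 0],
    [0, 0, 0],
    [0, 0, 0],
  ],
  jaw=[0.8, 0.8, 0.8, 0.8, 0.8, 0.8, 0.8, 0.4, 0.2, 0.2],
)

```text
clock: 28.1
position: [0.462, 0.3797, 0.0485]
ee_rot: [0.695, 0.719, 0.001, -0.0]
ft_force: [-0.3, 0.4, -1.0]
grip_width: 0.515
grasp_force: 41.4
```

>>> jog_arm(
  dr=[
    [0, 0, 0],
    [0, 0, 0],
    [0, 0, 0],
  ],
  translation=[
    [0, 0, 0],
    [0, 0, 0],
    [0, 0, 0],
  ],
  jaw=[0.2, 0.2, 0.2],
)

```text
clock: 28.4
position: [0.462, 0.3797, 0.0484]
ee_rot: [0.695, 0.719, 0.001, -0.0]
ft_force: [-0.6, 0.1, 5.9]
grip_width: 0.511
grasp_force: 42.2
```

>>> jog_arm(
  dr=[
    [0, 0, 0],
    [0, 0, 0],
    [0, 0, 0],
    [0, 0, 0],
    [0, 0, 0],
    [0, 0, 0],
  ],
  translation=[
    [0, 0, -0.4],
    [0, 0, -0.9],
    [0, 0, -0.9],
    [0, 0, -0.9],
    [0, 0, -0.9],
    [0, 0, -0.2],
  ],
  jaw=[0.2, 0.2, 0.2, 0.2, 0.2, 0.2],
)

```text
clock: 29.0
position: [0.4626, 0.3799, 0.1556]
ee_rot: [0.695, 0.719, 0.002, -0.0]
ft_force: [0.5, -0.5, -1.0]
grip_width: 0.522
grasp_force: 41.5
```

```bash
python3 -c "
from plan import *
go(*P(-.0835),.152,-.0872,22)"
```

```text
t 29.0 pos [0.4626 0.3799 0.1556] F [ 0.5 -0.5 -1. ] w 0.522
dr [0.0, -0.0, 0.08] max 0.94
each [-0.94, 0.04, 0.01]
```

Grip height 0.0484, so the seat is at TCP 0.0564.

>>> jog_arm(
  dr=[
    [0, 0, 0.08],
    [0, 0, 0.08],
    [0, 0, 0.08],
    [0, 0, 0.08],
    [0, 0, 0.08],
    [0, 0, 0.08],
    [0, 0, 0.08],
    [0, 0, 0.08],
    [0, 0, 0.08],
    [0, 0, 0.08],
  ],
  translation=[
    [-0.92, 0.04, 0],
    [-0.92, 0.04, 0],
    [-0.92, 0.04, 0],
    [-0.92, 0.04, 0],
    [-0.92, 0.04, 0],
    [-0.92, 0.04, 0],
    [-0.92, 0.04, 0],
    [-0.92, 0.04, 0],
    [-0.92, 0.04, 0],
    [-0.92, 0.04, 0],
  ],
  jaw=[0.2, 0.2, 0.2, 0.2, 0.2, 0.2, 0.2, 0.2, 0.2, 0.2],
)

```text
clock: 30.0
position: [0.4738, 0.1475, 0.1526]
ee_rot: [0.715, 0.699, 0.0, -0.0]
ft_force: [-0.2, -0.8, -1.1]
grip_width: 0.517
grasp_force: 41.5
```

>>> jog_arm(
  dr=[
    [0, 0, 0.08],
    [0, 0, 0.08],
    [0, 0, 0.08],
    [0, 0, 0.08],
    [0, 0, 0.08],
    [0, 0, 0.08],
    [0, 0, 0.08],
    [0, 0, 0.08],
    [0, 0, 0.08],
    [0, 0, 0.08],
  ],
  translation=[
    [-0.94, 0.04, 0],
    [-0.94, 0.04, 0],
    [-0.94, 0.04, 0],
    [-0.94, 0.04, 0],
    [-0.94, 0.04, 0],
    [-0.94, 0.04, 0],
    [-0.94, 0.04, 0],
    [-0.94, 0.04, 0],
    [-0.94, 0.04, 0],
    [-0.94, 0.04, 0],
  ],
  jaw=[0.2, 0.2, 0.2, 0.2, 0.2, 0.2, 0.2, 0.2, 0.2, 0.2],
)

```text
clock: 31.0
position: [0.4724, -0.0875, 0.1526]
ee_rot: [0.734, 0.679, 0.0, -0.0]
ft_force: [0.7, -0.4, -0.2]
grip_width: 0.514
grasp_force: 41.5
```

>>> jog_arm(
  dr=[
    [0, 0, 0.08],
    [0, 0, 0.08],
    [0, 0, 0],
    [0, 0, 0],
  ],
  translation=[
    [-0.92, 0.04, 0.02],
    [-0.92, 0.04, 0.02],
    [0, 0, 0],
    [0, 0, 0],
  ],
  jaw=[0.2, 0.2, 0.2, 0.2],
)

```text
clock: 31.4
position: [0.4708, -0.1325, 0.1514]
ee_rot: [0.738, 0.675, 0.0, -0.0]
ft_force: [-0.7, 0.6, -1.5]
grip_width: 0.523
grasp_force: 41.5
```

```bash
python3 -c "
from plan import *
go(*P(-.0835),.0695,-.0872,6)"
```

```text
t 31.4 pos [ 0.4708 -0.1325  0.1514] F [-0.7  0.6 -1.5] w 0.523
dr [-0.0, -0.0, -0.01] max 0.55
each [-0.05, 0.01, 0.55]
```

>>> jog_arm(
  dr=[
    [0, 0, -0.06],
    [0, 0, 0],
    [0, 0, 0],
    [0, 0, 0],
    [0, 0, 0],
    [0, 0, 0],
    [0, 0, 0],
  ],
  translation=[
    [-0.29, 0.05, 0.55],
    [0, 0, 0.55],
    [0, 0, 0.55],
    [0, 0, 0.55],
    [0, 0, 0.55],
    [0, 0, 0.55],
    [0, 0, 0],
  ],
  jaw=[0.2, 0.2, 0.2, 0.2, 0.2, 0.2, 0.2],
)

```text
clock: 32.1
position: [0.4706, -0.1389, 0.067]
ee_rot: [0.736, 0.677, -0.001, -0.001]
ft_force: [-0.3, 0.8, -0.5]
grip_width: 0.517
grasp_force: 41.5
```

>>> jog_arm(
  dr=[
    [0, 0, 0],
    [0, 0, 0],
    [0, 0, 0],
    [0, 0, 0],
    [0, 0, 0],
    [0, 0, 0],
  ],
  translation=[
    [0, 0, 0.1],
    [0, 0, 0.1],
    [0, 0, 0.1],
    [0, 0, 0.1],
    [0, 0, 0.06],
    [0, 0, 0],
  ],
  jaw=[0.2, 0.2, 0.2, 0.2, 0.2, 0.2],
)

```text
clock: 32.7
position: [0.4719, -0.1391, 0.0574]
ee_rot: [0.736, 0.677, 0.0, -0.0]
ft_force: [-0.4, 0.4, -0.5]
grip_width: 0.514
grasp_force: 41.5
```

>>> jog_arm(
  dr=[
    [0, 0, 0],
    [0, 0, 0],
    [0, 0, 0],
    [0, 0, 0],
    [0, 0, 0],
    [0, 0, 0],
    [0, 0, 0],
    [0, 0, 0],
    [0, 0, 0],
    [0, 0, 0],
  ],
  translation=[
    [0, 0, 0.05],
    [0, 0, 0],
    [0, 0, 0],
    [0, 0, 0],
    [0, 0, 0],
    [0, 0, -0.6],
    [0, 0, -0.9],
    [0, 0, -0.9],
    [0, 0, -0.9],
    [0, 0, 0],
  ],
  jaw=[0.2, 0.2, 0.6, 0.8, 0.8, 0.8, 0.8, 0.8, 0.4, 0],
)

```text
clock: 33.7
position: [0.4735, -0.1395, 0.1414]
ee_rot: [0.736, 0.677, 0.002, 0.001]
ft_force: [0.7, -0.2, 0.8]
grip_width: 0.472
grasp_force: 0.0
```

```bash
python3 -c "
from plan import *
go(*P(-.182),.14,-.0872,6)"
```

```text
t 33.7 pos [ 0.4735 -0.1395  0.1414] F [ 0.7 -0.2  0.8] w 0.472
dr [0.01, -0.0, 0.01] max 0.66
each [-0.66, -0.02, 0.01]
```

>>> jog_arm(
  dr=[
    [0, 0, 0],
    [0, 0, 0],
    [0, 0, 0],
    [0, 0, 0],
    [0, 0, 0],
    [0, 0, 0],
    [0, 0, 0],
    [0, 0, 0],
    [0, 0, 0],
    [0, 0, 0],
  ],
  translation=[
    [-0.66, -0.02, 0],
    [-0.66, -0.02, 0],
    [-0.66, -0.02, 0],
    [-0.66, -0.02, 0],
    [-0.66, -0.02, 0],
    [-0.66, -0.02, 0],
    [0, 0, 0],
    [0, 0, 0],
    [0, 0, 0],
    [0, 0, 0],
  ],
  jaw=[0, 0, 0, 0, 0, 0, 0, 0, 0, 0],
)

```text
clock: 34.7
position: [0.4609, -0.2366, 0.1386]
ee_rot: [0.736, 0.677, 0.0, -0.0]
ft_force: [0.7, -0.6, 0.2]
grip_width: -0.001
grasp_force: 0.0
```

```bash
python3 -c "
from plan import *
go(*P(-.182),.04,-.0872,5)
from workcell import optics; from vis import *
C={n:optics.camera(n) for n in('scene','top')}
a=C['top']['color'][175:265,290:445,::-1];b=C['scene']['color'][200:320,260:400,::-1]
a=cv2.resize(a,None,fx=3,fy=3);b=cv2.resize(b,None,fx=2.6,fy=2.6);o=np.zeros((590,620,3),np.uint8);o[:270,:465]=a;o[270:270+b.shape[0],:b.shape[1]]=b;cv2.imwrite('pics/s4.png',o)"
```

```text
t 34.7 pos [ 0.4609 -0.2366  0.1386] F [ 0.7 -0.6  0.2] w -0.001
dr [-0.0, -0.0, 0.01] max 0.79
each [-0.01, 0.02, 0.79]
```

View pics/s4.png

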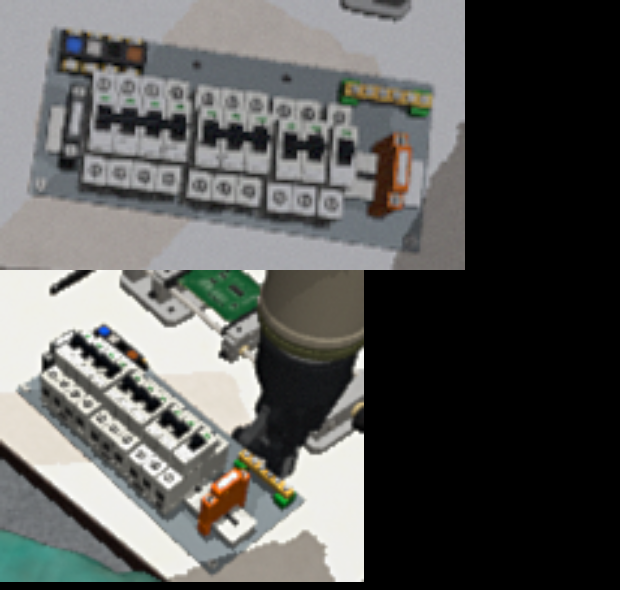

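>>> jog_arm(
  dr=[
    [0, 0, 0],
    [0, 0, 0],
    [0, 0, 0],
    [0, 0, 0],
    [0, 0, 0],
    [0, 0, 0],
  ],
  translation=[
    [0, 0.08, 0.78],
    [0, 0, 0.78],
    [0, 0, 0.78],
    [0, 0, 0.78],
    [0, 0, 0.78],
    [0, 0, 0],
  ],
  jaw=[0, 0, 0, 0, 0, 0],
)

```text
clock: 35.4
position: [0.4613, -0.2368, 0.0393]
ee_rot: [0.736, 0.677, -0.001, -0.002]
ft_force: [0.1, 0.6, -0.4]
grip_width: -0.003
grasp_force: 0.0
```

>>> jog_arm(
  dr=[
    [0, 0, 0],
    [0, 0, 0],
    [0, 0, 0],
    [0, 0, 0],
    [0, 0, 0],
    [0, 0, 0],
    [0, 0, 0],
    [0, 0, 0],
    [0, 0, 0],
    [0, 0, 0],
  ],
  translation=[
    [0.24, 0, 0],
    [0.24, 0, 0],
    [0.24, 0, 0],
    [0.24, 0, 0],
    [0.24, 0, 0],
    [0.2, 0, 0],
    [0.2, 0, 0],
    [0.2, 0, 0],
    [0.2, 0, 0],
    [0, 0, 0],
  ],
  jaw=[0, 0, 0, 0, 0, 0, 0, 0, 0, 0],
)

```text
clock: 36.4
position: [0.467, -0.1872, 0.0413]
ee_rot: [0.736, 0.677, 0.0, -0.0]
ft_force: [0.5, -1.0, -0.7]
grip_width: 0.0
grasp_force: 0.0
```

```bash
python3 -c "
from plan import *
go(*P(-.097),.04,-.0872,8)"
```

```text
t 36.4 pos [ 0.467  -0.1872  0.0413] F [ 0.5 -1.  -0.7] w 0.0
dr [0.0, -0.0, 0.01] max 0.17
each [0.17, 0.0, 0.01]
```

>>> jog_arm(
  dr=[
    [0, 0, 0],
    [0, 0, 0],
    [0, 0, 0],
    [0, 0, 0],
    [0, 0, 0],
    [0, 0, 0],
    [0, 0, 0],
    [0, 0, 0],
  ],
  translation=[
    [0.12, 0, 0],
    [0.12, 0, 0],
    [0.12, 0, 0],
    [0.12, 0, 0],
    [0.12, 0, 0],
    [0.12, 0, 0],
    [0.12, 0, 0],
    [0.12, 0, 0],
  ],
  jaw=[0, 0, 0, 0, 0, 0, 0, 0],
)

```text
clock: 37.2
position: [0.4689, -0.164, 0.0413]
ee_rot: [0.736, 0.677, -0.0, 0.0]
ft_force: [1.8, -4.2, -0.8]
grip_width: 0.001
grasp_force: 2.5
```

>>> jog_arm(
  dr=[
    [0, 0, 0],
    [0, 0, 0],
    [0, 0, 0],
    [0, 0, 0],
  ],
  translation=[
    [0.08, 0, 0],
    [0.08, 0, 0],
    [0.04, 0, 0],
    [0, 0, 0],
  ],
  jaw=[0, 0, 0, 0],
)

```text
clock: 37.6
position: [0.4694, -0.1591, 0.0413]
ee_rot: [0.736, 0.677, 0.0, 0.0]
ft_force: [1.4, -4.9, -0.7]
grip_width: -0.003
grasp_force: 2.3
```

```bash
cat > st.py <<'E'
from plan import *
go(*P(-.097),.04,-.0872,1)
from workcell import optics; from vis import *
C={n:optics.camera(n) for n in('scene','top')}
a=C['top']['color'][175:265,290:445,::-1];b=C['scene']['color'][200:320,260:400,::-1]
a=cv2.resize(a,None,fx=4,fy=3);b=cv2.resize(b,None,fx=2.6,fy=2.6);o=np.zeros((590,620,3),np.uint8);o[:270,:620]=a;o[270:270+b.shape[0],:b.shape[1]]=b
import sys;cv2.imwrite(sys.argv[1],o)
E
python3 st.py pics/s5.png
```

```text
t 37.6 pos [ 0.4694 -0.1591  0.0413] F [ 1.4 -4.9 -0.7] w -0.003
dr [0.01, 0.01, 0.05] max 0.25
each [0.25, 0.01, 0.05]
```

View pics/s5.png

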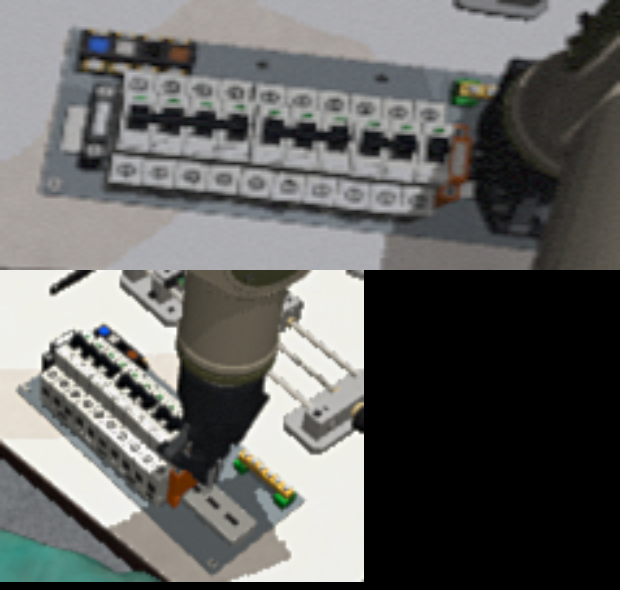

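>>> jog_arm(
  dr=[
    [0, 0, 0],
    [0, 0, 0],
    [0, 0, 0],
  ],
  translation=[
    [0.06, 0, 0],
    [0.06, 0, 0],
    [0, 0, 0],
  ],
  jaw=[0, 0, 0],
)

```text
clock: 38.0
position: [0.4696, -0.1564, 0.0413]
ee_rot: [0.736, 0.677, -0.0, 0.0]
ft_force: [2.4, -5.5, -0.9]
grip_width: -0.001
grasp_force: 2.9
```

>>> jog_arm(
  dr=[
    [0, 0, 0],
    [0, 0, 0],
    [0, 0, 0],
  ],
  translation=[
    [0.05, 0, 0],
    [0.04, 0, 0],
    [0, 0, 0],
  ],
  jaw=[0, 0, 0],
)

```text
clock: 38.3
position: [0.4698, -0.1542, 0.0413]
ee_rot: [0.736, 0.677, -0.0, 0.0]
ft_force: [3.2, -5.5, -1.8]
grip_width: 0.0
grasp_force: 3.0
```

>>> jog_arm(
  dr=[
    [0, 0, 0],
    [0, 0, 0],
    [0, 0, 0],
  ],
  translation=[
    [0.05, 0, 0],
    [0.03, 0, 0],
    [0, 0, 0],
  ],
  jaw=[0, 0, 0],
)

```text
clock: 38.6
position: [0.4698, -0.1538, 0.0414]
ee_rot: [0.737, 0.676, -0.001, 0.001]
ft_force: [2.7, -12.8, -3.6]
grip_width: -0.002
grasp_force: 6.0
```

>>> jog_arm(
  dr=[
    [0, 0, 0],
    [0, 0, 0],
    [0, 0, 0],
  ],
  translation=[
    [0.03, 0, 0],
    [0.03, 0, 0],
    [0, 0, 0],
  ],
  jaw=[0, 0, 0],
)

```text
clock: 38.9
position: [0.4698, -0.1538, 0.0414]
ee_rot: [0.737, 0.676, -0.001, 0.002]
ft_force: [2.4, -17.6, -5.4]
grip_width: 0.001
grasp_force: 8.8
```

>>> jog_arm(
  dr=[
    [0, 0, 0],
    [0, 0, 0],
    [0, 0, 0],
    [0, 0, 0],
    [0, 0, 0],
    [0, 0, 0],
    [0, 0, 0],
    [0, 0, 0],
    [0, 0, 0],
    [0, 0, 0],
  ],
  translation=[
    [-0.1, 0, 0],
    [-0.3, 0, 0],
    [-0.6, 0, 0],
    [-0.8, 0, 0],
    [-0.8, 0, -0.3],
    [-0.8, 0, -0.8],
    [-0.8, 0, -0.8],
    [-0.8, 0, -0.8],
    [-0.8, 0, -0.8],
    [-0.8, 0, 0],
  ],
  jaw=[0, 0, 0, 0, 0, 0, 0, 0, 0, 0],
)

```text
clock: 39.9
position: [0.4571, -0.3154, 0.131]
ee_rot: [0.736, 0.677, 0.001, 0.001]
ft_force: [0.3, -0.7, -0.0]
grip_width: -0.002
grasp_force: 0.0
```

```bash
python3 st.py pics/s6.png; python3 -c "
from plan import *
from workcell import optics; from vis import *
C={n:optics.camera(n) for n in('scene','top')}; G=[(c,grad(c)) for c in C.values()]
def q(p): d=p[:2]-PL[:2]; c,s=np.cos(PL[2]),np.sin(PL[2]); return np.round([c*d[0]+s*d[1],-s*d[0]+c*d[1],p[2]-PL[2]],4)
m=[(F+np.array([0,0,.008]),n) for F,n in breaker(.18)]
p,s=fit([*P(.015),-.0872],G,m,(.008,.008,.03)); print('row',q(p),s)
m=box(-.028,.028,-.006,.006,.02,.068); p,s=fit([*P(-.08),-.0872],G,m,(.004,.012,.01)); print('clamp mid',q(p),s)"
```

```text
t 39.9 pos [ 0.4571 -0.3154  0.131 ] F [ 0.3 -0.7 -0. ] w -0.002
dr [0.04, -0.01, 0.06] max 6.52
each [6.52, -0.03, 3.65]
row [ 0.0015  0.0168 -0.0177] -374.8729248046875
clamp mid [-0.0098 -0.0601  0.099 ] -380.9423828125
```

View pics/s6.png

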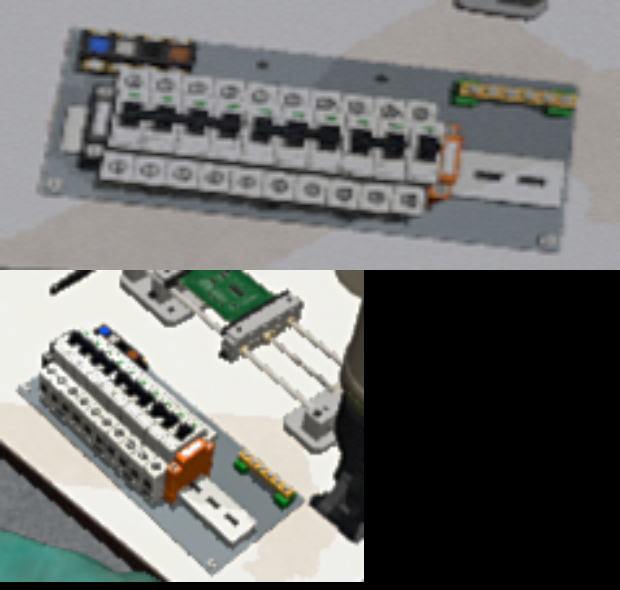

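The row is tight from the grey bracket to the orange one, all four breakers are seated, and the arm is clear.

```bash
python3 -c "
from workcell import manip
print(manip.hand_in())"
```

```text
the job is handed in; nothing more can be done
None
```

The job is handed in, with no verdict returned: breakers 4, 3, 2 and 1 sit on the rail in order from the supply end, and the orange bracket was pushed up until the row stalled tight against the grey one (clock about 40 s).

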